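Fit the temperature probe in its inclined holder

ROBOT

A 6-joint arm with a two-finger parallel gripper is mounted at the origin on the work surface. World frame = base frame: x ahead of the robot, y to its left, z up, the work surface at z = 0. Lengths are in m, angles in rad, forces in N, time in s.
With the tool pointing down it reaches from about 0.325 to 0.9 m from the base axis. Payload 3.5 kg.
Tool frame: the origin (TCP) lies at the very end of the fingers, on their centre line; the grasp point (between the pads) lies 19 mm behind it; z points along the fingers, y is the direction in which the jaws open and shut (so a half turn about z gives the same grasp; the last joint's range is limited). The gripper opens to 85 mm and grips with 20 to 120 N. Pads are 22 mm wide; open, the fingers measure 114 mm over their backs; the gripper's body (76 mm by 85 mm) begins 54 mm behind the grasp point. The pads swing forward as they close: fully open they stand 13 mm farther back than shut.
Start: joints at [1.061, 0.276, -0.026, 1.268, 0, 1.467], TCP at [0.247, 0.574, 0.231] pointing down, gripper open.
Joint ranges: [-3.12, 3.12], [-0.85, 1.88], [-1.08, 1.24], [-1.95, 2.15], [-1.57, 1.53], [-3.14, 3.14]. Speed limits (rad/s): [2.57, 2.57, 3.14, 3.14, 3.14, 3.14].

INTERFACE

Orientations are given as [roll, pitch, yaw] about the fixed x, y, z axes, in that order (R = Rz(yaw) Ry(pitch) Rx(roll)).
In Python, from station import r, vision, nets gives the robot as it stands.
- The arm moves only by the tool apply_moves, never from a script. Its argument "rows" is a list of rows, each a list of 5 numbers: the shift along the tool's x, y, z in mm, then the turn about the tool's z in rad, then the finger opening in mm, from 0 to 85.4. A call has 1 to 8 rows; each row is the pose to reach, as a shift and turn from the pose measured when the call began, along the tool's axes at that moment; what a row does not reach only later rows make up. A row lasts 1/10 s, in which the tool goes at most 50 mm and 8.59 degrees, less where a joint would pass 70% of its speed; a pose out of reach is approached as far as the arm can. A call with a gripper value outside its range is refused whole. The fingers move at their own pace and stop on an object; "force" is the grip in N (left out, the last holds). Time passes only in rows, so rows that repeat a pose let the fingers close. It gives the time, the measured TCP pose, the force and the opening at its end, in the units of the state.
- r.observe(): the state, without advancing time (a new reading comes with each control period).
- vision.get_image(name): name is "scene" or "top"; returns the picture (420x560x3 uint8, red, green, blue); there is no depth.
- vision.get_calibration(name): a dict with "fx", "fy", "cx", "cy" (pixels), "dist_coeffs" ([k1, k2, p1, p2, k3] as OpenCV has them; the pictures are not rectified), "position" and "orientation" of the camera in the world. Camera axes: x right, y down, z forward; pixel columns grow to the right and rows downward; lengths in m; the calibration is good to about 2 mm. A picture is of the moment at which its call begins. get_calibration takes no time and is no camera call.
- r.sign_off(): hands the job in, once; it reports no verdict.
Trained networks look in the newest picture that a camera, given by its name, has taken for a name from the list of things; names that differ only in an ending like _2 or _b are one class to them, and where a whole thing is asked for, a point or a joint stands for the part that bears it (a point fixed in the world has none). Each returns a list of dicts, best first, with "confidence" (0 to 1); they miss things now and then, are a little off and sometimes report something else, mostly with a low value. They report only what shows in the picture. A call takes as long as a camera call. They do not tell look-alikes from the thing itself.
- nets.recognise(thing, camera): "location" ([x, y, z] in m, in world coordinates, good to about 4 mm: the middle of the surface that is visible of it).
- nets.regions_of(thing, camera): "region" (420x560 bool, what is visible of it).
The state is a dict: "time_s": time; "q": joint angles; "joint_velocities": joint speeds; "joint_efforts": joint torques, N m; "tcp_pos": TCP position; "orientation": TCP orientation; "force": force on the tool from outside, world axes, zero at the start; "wrist_torque": the same for the moment, N m; "width": finger opening in m.
Only numpy, scipy, OpenCV 4.12 (cv2) and the standard library are available. Lean on these libraries where they do the work, as an engineer would, in place of code of your own. Each camera call takes 0.05 s, during which the arm holds its last target.

TASK

Take the temperature probe (the one with the straight round handle) out of the rack and put its steel shaft down through the hole of the inclined holder on the probe stand, pushed fully home so that its collar rests on the holder and its tip is inside the beaker. Let go of it and leave the beaker and everything else where they are.

Things in the scene. Friction and masses are not known exactly. Their poses are not given: they have to be found in the camera images.
- probe_grip (a point): Temperature probe, rigid, 181 mm long, upright in an outer hole of the rack. Straight round black handle, 24 mm diameter, 75 mm long; below it a grey collar, 34 mm diameter, 6 mm thick; then a steel shaft, 10 mm diameter, 100 mm long, its last 8 mm tapering to 4 mm. About 0.13 kg. This point: centre of the handle, on the axis, 43.5 mm above the collar's underside; z runs from tip to handle top.
- probe_collar (a point): Centre of the underside of the probe's collar, where the shaft begins; same axes as probe_grip. In the rack it rests on the rack's top face.
- probe_tip (a point): Tip of the probe's shaft, 100 mm below the collar's underside along the axis.
- eye_mouth (a point): Centre of the hole's mouth, 150 mm above the bench, in the upper face of the inclined holder: a fixed aluminium block 46 x 46 x 24 mm. z is the hole's axis, pointing up out of the block and leaning 30 degrees from vertical towards the robot; the shaft goes in along -z. y is level, towards the column. Through hole 14 mm, mouth bevelled 3 mm wider all round. Friction may hold the shaft part-way.
- stand: Probe stand, fixed: white base plate 150 x 190 x 12 mm and a steel column (18 mm diameter, top 162 mm above the bench, 110 mm from the hole along y; boss 34 mm wide) that carries the holder on an arm. Origin on the bench straight below eye_mouth; z up; x is the level direction in which the inserted shaft points, away from the robot.
- beaker: Loose empty glass beaker, 80 mm wide, 88 mm high, 0.2 kg, standing on the stand's base plate below the holder, its axis 35 mm from the stand's origin along the stand's x. Origin at the centre of its underside, 12 mm above the bench. To stay where it is.
- rack: White plastic rack, fixed, 90 x 220 mm, 130 mm high, open front and back. Origin on the bench under its centre; three 14 mm holes go through its 14 mm thick top plate, in a row along its y: at -75, 0 (empty) and +75 mm.
- mixer: Mixing rod in the other outer hole of the rack: the same collar and shaft, but with a 40 mm ball knob as its handle (top 58 mm above the collar's underside). Origin at the centre of its collar's underside. Not needed; to stay.
- reagent: Loose brown glass bottle, 66 mm wide, 150 mm high, on the bench beyond the work. Origin under its centre. To stay.
- dish: Loose clear flat round dish, 56 mm wide, 16 mm high, on the bench near the robot. Origin under its centre. To stay.
There are look-alikes about, which are no part of the job. Of the things shaped like the stand, the white one is meant. Leave any turquoise look-alike of the part that bears probe_grip alone.

How it is judged:
By the outcome, as a careful person would: the job done as asked, in the order asked, and still so for the second after the job is handed in, with the robot touching nothing.
It also fails if it takes over 51 s, if anything falls off the work surface, if the arm or the gripper's body presses on something with over 40 N, if the wrist force passes 120 N, or if a joint passes its speed limit or range.

## Working session

There is one attempt and no reset: what is moved stays moved. The work goes in short steps, Python scripts to look and compute and a tool call to move; the robot and the scene stay as the last step left them, time stands still between calls to the robot, and variables do not carry over. Pictures are saved under pics/ and viewed, and the job is handed in when it is done.

Besides the shell and the picture viewer there is one more tool, called after ">>>" as name([rows], argument=value, ...), one row to a line, values as JSON. apply_moves: Moves the arm, as the interface text tells. Its arguments: {"type":"object","properties":{"rows":{"type":"array"},"force":{"type":"number"}},"required":["rows"]}

```bash
ls; mkdir -p pics; python3 - <<'E'
from station import r, vision, nets
import cv2
print(r.observe())
for n in("scene","top"):
    print(n,vision.get_calibration(n))
    cv2.imwrite(f"pics/{n}0.png",vision.get_image(n)[:,:,::-1])
E
```

```text
pics
{'time_s': 0.0, 'q': array([ 1.06061298e+00,  2.77147234e-01, -2.78842762e-02,  1.26793652e+00,
       -1.61281859e-05,  1.46740477e+00]), 'joint_velocities': array([-0.00125815, -0.00083976, -0.00066758, -0.00100504, -0.00016087,
        0.00084737]), 'joint_efforts': array([ 1.72333523e-03, -4.45504367e+01,  2.95206213e+01,  1.64061750e-02,
       -1.39120480e-04,  6.37392773e-06]), 'tcp_pos': array([0.24692905, 0.57333158, 0.23014921]), 'orientation': array([-3.13943088e+00, -2.08093905e-04,  2.73480065e+00]), 'force': array([0.05529703, 0.75062705, 0.88275689]), 'wrist_torque': array([ 0.02381492,  0.01697805, -0.01168705]), 'width': 0.08539493726746529}
scene {'fx': 456.05463180978666, 'fy': 456.05463180978666, 'cx': 287.0847060318744, 'cy': 215.05279957723252, 'dist_coeffs': array([0.01343362, 0.        , 0.        , 0.        , 0.        ]), 'position': array([ 1.17084402, -0.08646427,  0.903047  ]), 'orientation': array([-2.43202346, -0.02009295,  1.50968764])}
top {'fx': 520.7128836068451, 'fy': 520.7128836068451, 'cx': 281.25299027536386, 'cy': 200.35404590471717, 'dist_coeffs': array([-0.08388041,  0.        ,  0.        ,  0.        ,  0.        ]), 'position': array([ 0.33733554, -0.01792449,  1.22430023]), 'orientation': array([-2.98719184,  0.00325418, -1.58945141])}
```

View pics/scene0.png

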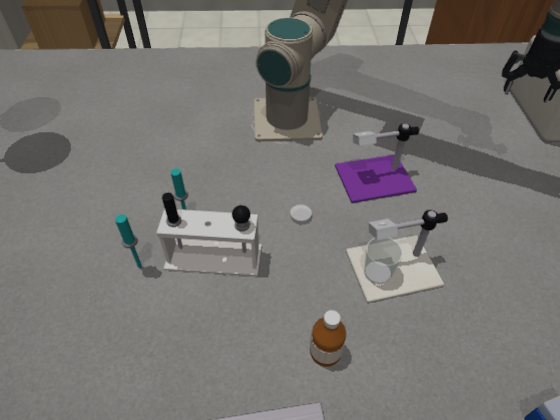

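View pics/top0.png

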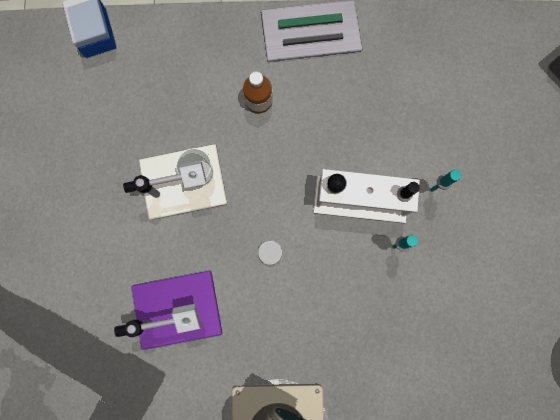

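Candidates for the probe: the black straight handle in the rack, scene (170,208) / top (410,190). The two turquoise look-alikes are at scene (178,184) and (124,230), and the ball-knob mixer is at scene (241,214). I choose the black straight handle. The white stand is at scene (393,265), and the purple one is a decoy.

```bash
cat > h.py <<'E'
import numpy as np, cv2
from scipy.spatial.transform import Rotation as R
from station import r, vision, nets
def cal(n):
    c=vision.get_calibration(n); K=np.array([[c['fx'],0,c['cx']],[0,c['fy'],c['cy']],[0,0,1]])
    return K,np.array(c['dist_coeffs']),np.array(c['position']),R.from_euler('xyz',c['orientation']).as_matrix()
def proj(n,P):
    K,d,p,Rm=cal(n); P=np.atleast_2d(P).astype(float)
    return cv2.projectPoints(P,cv2.Rodrigues(Rm.T)[0],-Rm.T@p,K,d)[0][:,0]
def plane(n,uv,z):
    K,d,p,Rm=cal(n); u=cv2.undistortPoints(np.array([[uv]],float),K,d)[0,0]
    v=Rm@np.array([u[0],u[1],1]); return p+v*(z-p[2])/v[2]
def crop(n,fn,x0,y0,w,h,s,im=None,pts=None):
    if im is None: im=vision.get_image(n)[:,:,::-1]
    c=cv2.resize(np.ascontiguousarray(im[y0:y0+h,x0:x0+w]),None,fx=s,fy=s,interpolation=cv2.INTER_CUBIC)
    if pts is not None:
        for a,b in pts: cv2.circle(c,(int((a-x0+.5)*s),int((b-y0+.5)*s)),3,(0,0,255),1)
    cv2.imwrite('pics/'+fn,c)
E
python3 - <<'E'
from h import *
t=cv2.imread('pics/top0.png');s=cv2.imread('pics/scene0.png')
a=[]
for n,im,(x,y),(x2,y2) in(('top',t,(300,140),(120,130)),('scene',s,(140,150),(330,190))):
    for k,(q,w) in enumerate(((x,y),(x2,y2))):
        crop(n,f'{n}_c{k}.png',q,w,130,100,3,im); a.append(cv2.imread(f'pics/{n}_c{k}.png'))
cv2.imwrite('pics/c.png',np.vstack([np.hstack(a[:2]),np.hstack(a[2:])]))
for th in('probe_grip','mixer','rack','beaker','stand'):
    for n in('top','scene'):
        for d in nets.recognise(th,n)[:3]: print(th,n,np.round(d['location'],4),round(d['confidence'],2))
E
```

```text
probe_grip top [ 0.5138 -0.2769  0.1859] 0.87
probe_grip top [ 0.4117 -0.2755  0.1516] 0.81
probe_grip top [ 0.5435 -0.3733  0.1467] 0.58
probe_grip scene [ 0.5555 -0.3726  0.1313] 0.89
probe_grip scene [ 0.5244 -0.2825  0.167 ] 0.88
probe_grip scene [ 0.4215 -0.2837  0.1324] 0.71
mixer top [ 0.5369 -0.1308  0.1796] 0.73
mixer scene [ 0.5412 -0.1245  0.1731] 0.84
rack top [ 0.504  -0.2025  0.1298] 0.67
rack scene [ 0.5357 -0.2044  0.0179] 0.63
rack scene [0.5696 0.178  0.1488] 0.32
beaker top [0.6218 0.1729 0.0667] 0.81
beaker scene [0.5909 0.1781 0.0697] 0.6
stand top [0.5573 0.2321 0.0116] 0.65
stand top [0.2725 0.2336 0.0149] 0.6
stand scene [0.5825 0.2379 0.0107] 0.88
stand scene [0.2746 0.2311 0.0127] 0.76
stand scene [ 0.5298 -0.2788  0.1625] 0.38
```

View pics/c.png

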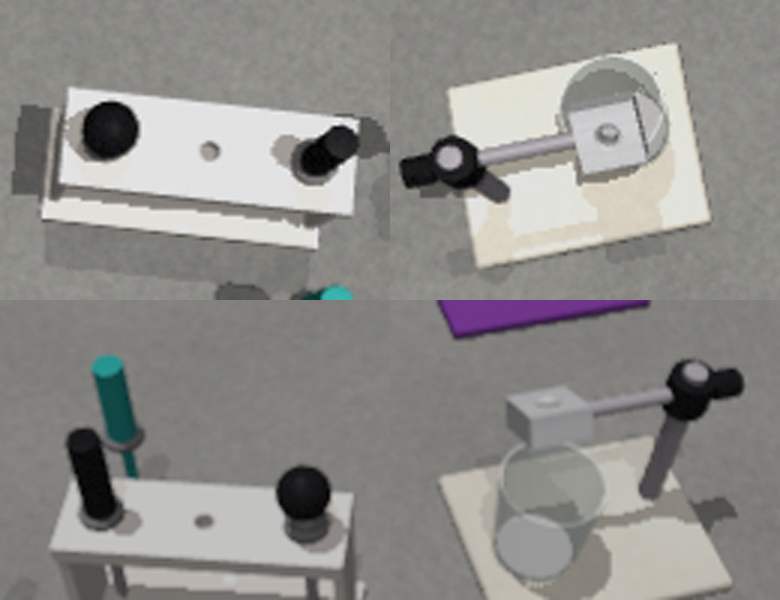

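```bash
python3 - <<'E'
from h import *
def px(o,c): return ((c[0]+.5)/3+o[0]-.5,(c[1]+.5)/3+o[1]-.5)
T1,T2,S1,S2=(300,140),(120,130),(140,150),(330,190)
for nm,z,t,s in(('handletop',.211,px(T1,(340,143)),px(S1,(84,138))),('emptyhole',.13,px(T1,(210,151)),px(S1,(204,220))),
 ('mouth',.15,px(T2,(217,134)),px(S2,(159,101))),('coltop',.162,px(T2,(60,158)),px(S2,(305,73)))):
    a=plane('top',t,z);b=plane('scene',s,z);print(nm,np.round(t,1),np.round(s,1),a.round(4),b.round(4))
print('rack corners',[plane('top',px(T1,c),.13)[:2].round(4) for c in((68,88),(358,120),(352,213),(60,183))])
print('base corners',[plane('top',px(T2,(c[0]-390,c[1])),.012)[:2].round(4) for c in((449,89),(679,43),(710,220),(478,267))])
o=r.observe();print(o['time_s'])
E
```

```text
handletop [413.  187.3] [167.7 195.7] [ 0.5162 -0.2797  0.211 ] [ 0.515  -0.2789  0.211 ]
emptyhole [369.7 190. ] [207.7 223. ] [ 0.5265 -0.2069  0.13  ] [ 0.5243 -0.2057  0.13  ]
mouth [192.  174.3] [382.7 223.3] [0.5638 0.1698 0.15  ] [0.5586 0.1725 0.15  ]
coltop [139.7 182.3] [431.3 214. ] [0.5465 0.2778 0.162 ] [0.5471 0.2791 0.162 ]
rack corners [array([ 0.5742, -0.107 ]), array([ 0.547 , -0.3147]), array([ 0.4799, -0.3063]), array([ 0.5055, -0.0992])]
base corners [array([0.6324, 0.3218]), array([0.6661, 0.1367]), array([0.5222, 0.1121]), array([0.4883, 0.2952])]
0.6
```

```bash
cat > go.py <<'E'
# python3 go.py x y z yaw : tool-axis shift & turn to reach
import sys
from h import *
o=r.observe(); Rm=R.from_euler('xyz',o['orientation']).as_matrix()
t=np.array([float(a) for a in sys.argv[1:4]]); yaw=float(sys.argv[4]) if len(sys.argv)>4 else np.pi+.182
d=Rm.T@(t-o['tcp_pos'])*1000
dy=(yaw-o['orientation'][2]+np.pi)%(2*np.pi)-np.pi
print('t',o['time_s'],'pos',o['tcp_pos'].round(4),'ori',o['orientation'].round(4),'shift mm',d.round(1),'turn',round(-dy,3),'w',round(o['width'],4),'F',o['force'].round(1),'q',o['q'].round(2))
E
python3 go.py .5157 -.280 .28
```

```text
t 0.6 pos [0.2473 0.574  0.2313] ori [-3.1416  0.      2.7348] shift mm [-584.4 -678.1  -48.6] turn -0.589 w 0.0852 F [-0.9 -0.3  0.1] q [ 1.06  0.28 -0.03  1.27 -0.    1.47]
```

>>> apply_moves([
  [0,0,-48,0,85],
  [-584,-678,-48,-0.589,85],
  [-584,-678,-48,-0.589,85],
  [-584,-678,-48,-0.589,85],
  [-584,-678,-48,-0.589,85],
  [-584,-678,-48,-0.589,85],
  [-584,-678,-48,-0.589,85],
  [-584,-678,-48,-0.589,85],
])

```text
time_s: 1.4
tcp_pos: [0.3513, 0.2424, 0.2797]
orientation: [3.141, 0.001, -2.959]
force: [2.1, -0.1, 0.0]
width: 0.085
```

```bash
python3 go.py .5157 -.280 .28
```

```text
t 1.4 pos [0.3513 0.2424 0.2797] ori [ 3.1414e+00  1.3000e-03 -2.9586e+00] shift mm [-6.670e+01 -5.436e+02 -3.000e-01] turn 0.001 w 0.085 F [ 2.1 -0.1  0. ] q [ 0.45 -0.11 -0.34  1.33 -0.    0.27]
```

>>> apply_moves([
  [-67,-544,0,0,85],
  [-67,-544,0,0,85],
  [-67,-544,0,0,85],
  [-67,-544,0,0,85],
  [-67,-544,0,0,85],
  [-67,-544,0,0,85],
  [-67,-544,0,0,85],
  [-67,-544,0,0,85],
])

```text
time_s: 2.2
tcp_pos: [0.4714, -0.1396, 0.28]
orientation: [-3.141, 0.002, -2.959]
force: [1.7, 0.4, -0.3]
width: 0.0849
```

```bash
python3 go.py .5157 -.280 .28
```

```text
t 2.2 pos [ 0.4714 -0.1396  0.28  ] ori [-3.1415e+00  2.3000e-03 -2.9593e+00] shift mm [ -18.1 -146.1    0. ] turn 0.0 w 0.0849 F [ 1.7  0.4 -0.3] q [-0.42  0.01 -0.23  1.32  0.   -0.6 ]
```

>>> apply_moves([
  [-18,-146,0,0,85],
  [-18,-146,0,0,85],
  [-18,-146,0,0,85],
  [-18,-146,0,0,85],
  [-18,-146,0,0,85],
  [-18,-146,0,0,85],
])

```text
time_s: 2.8
tcp_pos: [0.5152, -0.2791, 0.2799]
orientation: [3.141, 0.002, -2.959]
force: [-0.1, -0.7, 0.8]
width: 0.0851
```

```bash
python3 go.py .5157 -.280 .1545; python3 - <<'E'
from h import *
crop('scene','s1.png',100,100,200,150,4)
crop('top','t1.png',310,110,160,120,5)
E
```

```text
t 2.8 pos [ 0.5152 -0.2791  0.2799] ori [ 3.1409e+00  1.9000e-03 -2.9588e+00] shift mm [-1.000e-01 -1.100e+00  1.254e+02] turn 0.001 w 0.0851 F [-0.1 -0.7  0.8] q [-0.61  0.19 -0.04  1.35  0.   -0.79]
```

View pics/s1.png

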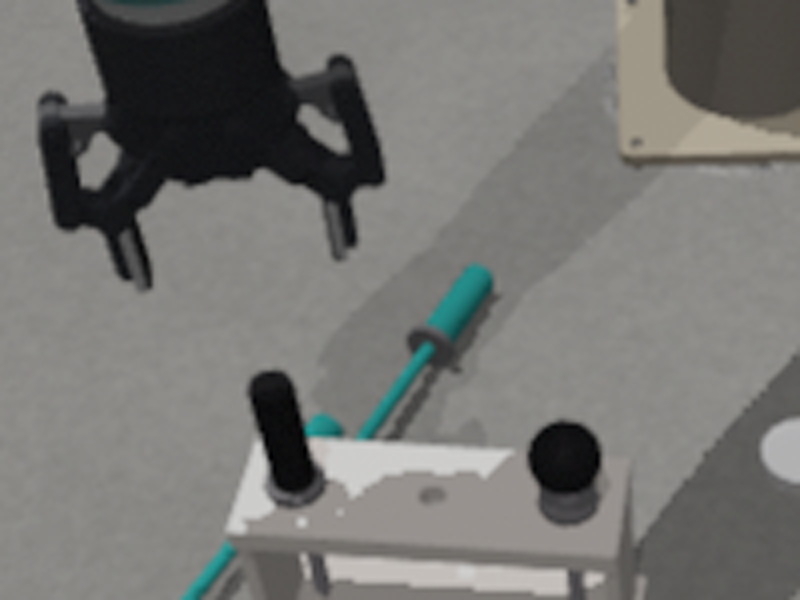

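View pics/t1.png

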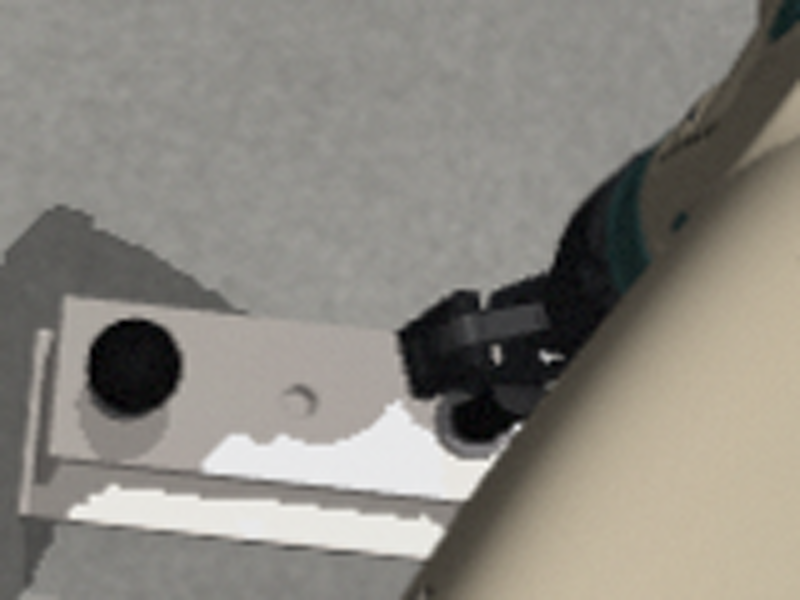

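```bash
python3 - <<'E'
from h import *
im=vision.get_image('scene')[:,:,::-1]
print(proj('scene',[[.5152,-.2791,.28],[.5157,-.280,.211],[.5157,-.280,.136]]))
crop('scene','s2.png',0,60,320,240,2.5,im,proj('scene',[[.5152,-.2791,.28],[.5157,-.280,.211],[.5157,-.280,.136]]))
E
```

```text
[[161.18543111 171.46442786]
 [167.07508131 195.91490352]
 [173.24836463 219.38436591]]
```

View pics/s2.png

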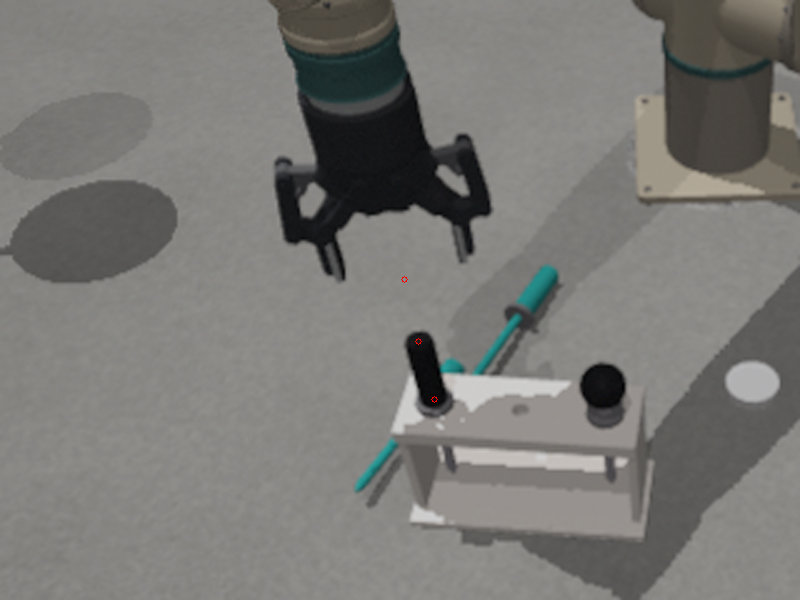

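The probe's axis matches in both views (the predicted dots lie on the handle). The turquoise decoys toppled by themselves and now lie on the bench, clear of the reach. Next I descend and grip.

>>> apply_moves([
  [0,-1,40,0,60],
  [0,-1,80,0,60],
  [0,-1,115,0,60],
  [0,-1,125,0,60],
  [0,-1,125,0,60],
  [0,-1,125,0,15],
  [0,-1,125,0,15],
  [0,-1,125,0,15],
], force=40)

```text
time_s: 3.75
tcp_pos: [0.5174, -0.2807, 0.158]
orientation: [-3.138, 0.006, -2.958]
force: [0.8, -0.7, 2.6]
width: 0.0229
```

>>> apply_moves([
  [0,0,0,0,15],
  [0,0,0,0,15],
  [0,0,0,0,15],
  [0,0,0,0,15],
])

```text
time_s: 4.15
tcp_pos: [0.5174, -0.2807, 0.1581]
orientation: [-3.138, 0.006, -2.958]
force: [-0.8, -0.4, 1.3]
width: 0.0232
```

```bash
python3 go.py .5157 -.280 .275
```

```text
t 4.15 pos [ 0.5174 -0.2807  0.1581] ori [-3.138   0.0058 -2.9577] shift mm [   0.9    0.5 -116.9] turn 0.002 w 0.0232 F [-0.8 -0.4  1.3] q [-0.61  0.26 -0.21  1.1   0.   -0.79]
```

>>> apply_moves([
  [0,0,-20,0,15],
  [0,0,-50,0,15],
  [0,0,-90,0,15],
  [0,0,-130,0,15],
  [0,0,-160,0,15],
  [0,0,-170,0,15],
  [0,0,-170,0,15],
  [0,0,-170,0,15],
])

```text
time_s: 4.95
tcp_pos: [0.5156, -0.2797, 0.326]
orientation: [-3.14, 0.004, -2.958]
force: [-0.4, 0.1, -2.6]
width: 0.0228
```

```bash
python3 go.py .5638 .170 .328; python3 - <<'E'
from h import *
crop('scene','s3.png',60,60,200,150,4)
E
```

```text
t 4.95 pos [ 0.5156 -0.2797  0.326 ] ori [-3.1402  0.0036 -2.9577] shift mm [-129.6  433.3   -2.2] turn 0.002 w 0.0228 F [-0.4  0.1 -2.6] q [-0.61  0.17  0.04  1.43  0.   -0.79]
```

View pics/s3.png

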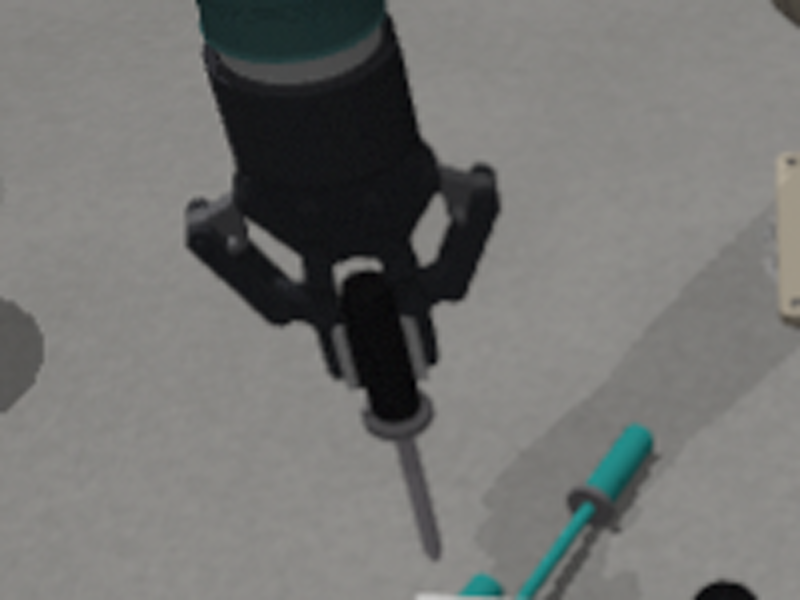

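The probe is held upright and out of the rack, with its tip at about scene (168,199). Carry it higher to clear the mixer knob.

>>> apply_moves([
  [0,0,-25,0,15],
  [0,0,-25,0,15],
  [-130,433,-25,0,15],
  [-130,433,-25,0,15],
  [-130,433,-25,0,15],
  [-130,433,-25,0,15],
  [-130,433,-25,0,15],
  [-130,433,-25,0,15],
])

```text
time_s: 5.8
tcp_pos: [0.5468, 0.0207, 0.3483]
orientation: [3.141, 0.0, -2.958]
force: [1.9, -0.4, -0.1]
width: 0.0226
```

```bash
python3 go.py .5638 .170 .328
```

```text
t 5.8 pos [0.5468 0.0207 0.3483] ori [ 3.1414e+00  4.0000e-04 -2.9580e+00] shift mm [-44.  143.7  20.3] turn 0.002 w 0.0226 F [ 1.9 -0.4 -0.1] q [-0.08  0.1   0.    1.47  0.   -0.26]
```

>>> apply_moves([
  [-44,144,0,0,15],
  [-44,144,0,0,15],
  [-44,144,0,0,15],
  [-44,144,18,0,15],
  [-44,144,18,0,15],
  [-44,144,18,0,15],
  [-44,144,18,0,15],
])

```text
time_s: 6.5
tcp_pos: [0.5637, 0.1693, 0.3302]
orientation: [-3.142, -0.0, -2.959]
force: [0.5, 0.5, -1.4]
width: 0.023
```

```bash
python3 go.py .5638 .170 .315; python3 - <<'E'
from h import *
im=vision.get_image('scene')[:,:,::-1]; o=r.observe();p=o['tcp_pos']
P=[p-[0,0,.128],[.5638,.170,.15],[.5586,.1725,.15]]
print(proj('scene',P))
crop('scene','s4.png',310,120,160,120,5,im,proj('scene',P))
crop('top','t4.png',120,110,160,120,5,None,proj('top',P))
E
```

```text
t 6.5 pos [0.5637 0.1693 0.3302] ori [-3.1416e+00 -1.0000e-04 -2.9595e+00] shift mm [-0.2  0.7 15.2] turn 0.0 w 0.023 F [ 0.5  0.5 -1.4] q [ 0.18  0.18  0.06  1.45 -0.   -0.  ]
[[386.19342362 209.05599968]
 [382.00366155 225.22299996]
 [382.67565701 223.31825339]]
```

View pics/s4.png

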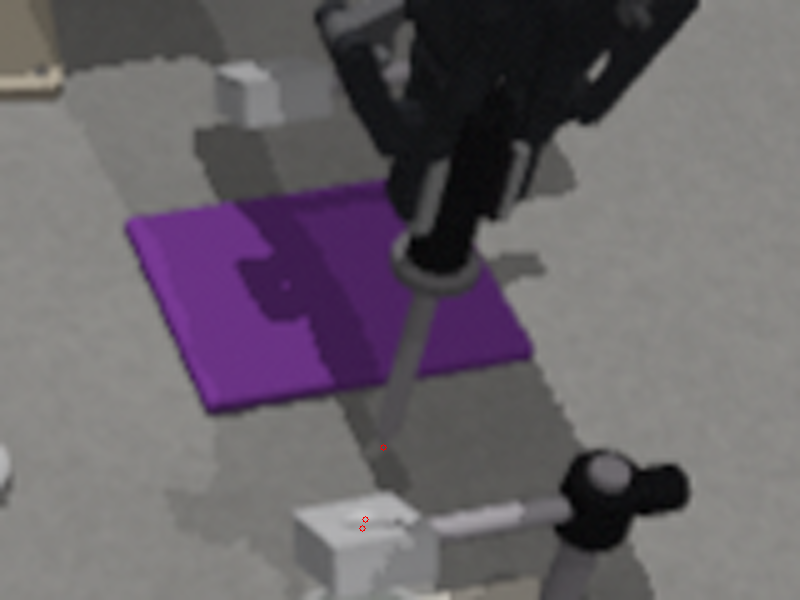

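View pics/t4.png

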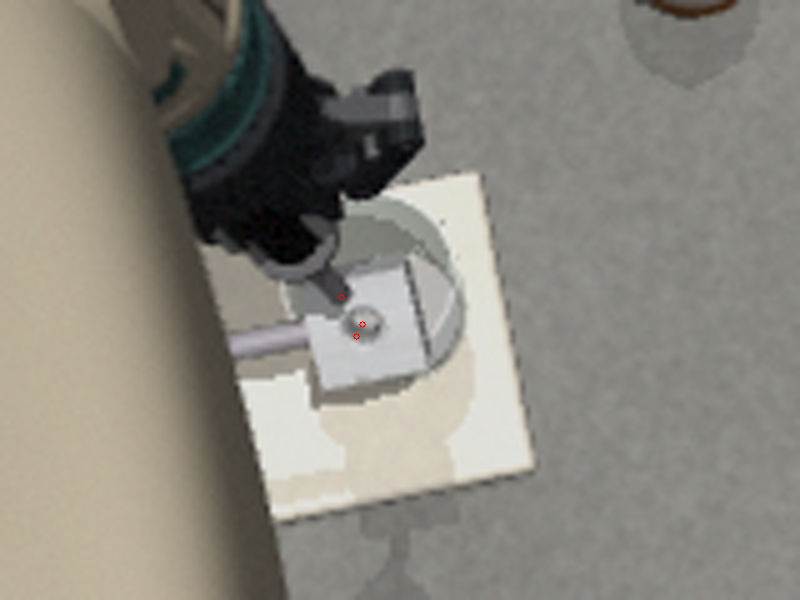

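>>> apply_moves([
  [1,1,20,0,15],
  [1,1,38,0,15],
  [1,1,40,0,15],
  [1,1,40,0,15],
], force=40)

```text
time_s: 7.0
tcp_pos: [0.5629, 0.1693, 0.2911]
orientation: [3.142, 0.001, -2.961]
force: [-0.4, 1.3, -0.2]
width: 0.0227
```

```bash
python3 go.py .562 .1705 .269; python3 - <<'E'
from h import *
im=vision.get_image('scene')[:,:,::-1]; o=r.observe();p=o['tcp_pos']
P=[p-[0,0,.128],[.562,.1705,.15]]
a=proj('scene',P);b=proj('top',P);print(a,b)
crop('scene','a.png',342,190,80,60,6,im)
crop('top','b.png',152,140,80,60,6)
cv2.imwrite('pics/c5.png',np.vstack([cv2.imread('pics/a.png')[:300],cv2.imread('pics/b.png')[:300]]))
E
```

```text
t 7.0 pos [0.5629 0.1693 0.2911] ori [ 3.1415e+00  1.0000e-03 -2.9609e+00] shift mm [ 0.7  1.3 22.1] turn -0.001 w 0.0227 F [-0.4  1.3 -0.2] q [ 0.18  0.19 -0.02  1.37  0.    0.  ]
[[382.94597375 220.96209767]
 [382.06890072 224.56795298]] [[190.96117541 173.13392559]
 [191.67108521 175.16399169]]
```

View pics/c5.png

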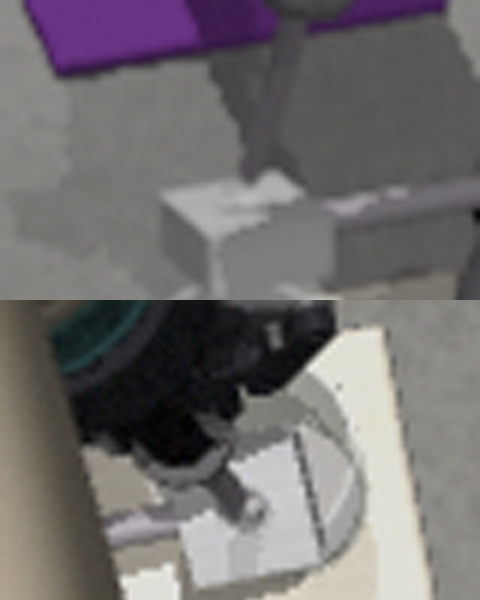

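>>> apply_moves([
  [1,1,8,0,15],
  [1,1,15,0,15],
  [1,1,21,0,15],
  [1,1,21,0,15],
], force=30)

```text
time_s: 7.5
tcp_pos: [0.5617, 0.1704, 0.2697]
orientation: [3.142, 0.001, -2.96]
force: [-0.2, 0.0, -2.1]
width: 0.0231
```

```bash
python3 go.py .562 .1705 .269; python3 - <<'E'
from h import *
im=vision.get_image('scene')[:,:,::-1]
crop('scene','a.png',342,190,80,60,6,im)
crop('top','b.png',152,140,80,60,6)
cv2.imwrite('pics/c6.png',np.vstack([cv2.imread('pics/a.png')[:300],cv2.imread('pics/b.png')[:300]]))
E
```

```text
t 7.5 pos [0.5617 0.1704 0.2697] ori [ 3.1415e+00  8.0000e-04 -2.9604e+00] shift mm [-0.3  0.   0.7] turn -0.001 w 0.0231 F [-0.2  0.  -2.1] q [ 0.18  0.19 -0.05  1.33  0.    0.  ]
```

View pics/c6.png

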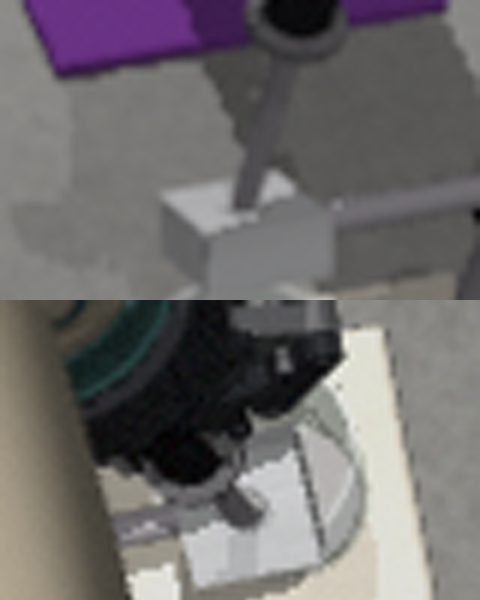

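The tip is inside the mouth with no contact. Now I tilt the probe in the grip about its tip by arcing towards the robot (tool +x).

>>> apply_moves([
  [0,0,2,0,15],
  [6,0,2,0,15],
  [12,0,2,0,15],
  [18,0,3,0,15],
  [24,0,4,0,15],
  [30,0,5,0,15],
  [36,0,6,0,15],
  [36,0,6,0,15],
], force=25)

```text
time_s: 8.4
tcp_pos: [0.5263, 0.164, 0.2651]
orientation: [-3.142, 0.003, -2.96]
force: [2.4, 0.3, 1.9]
width: 0.0231
```

```bash
python3 go.py .562 .1705 .269; python3 - <<'E'
from h import *
im=vision.get_image('scene')[:,:,::-1]
crop('scene','a.png',322,150,120,90,5,im)
crop('top','b.png',132,140,120,60,5)
cv2.imwrite('pics/c7.png',np.vstack([cv2.imread('pics/a.png')[:380],cv2.imread('pics/b.png')[:220]]))
E
```

```text
t 8.4 pos [0.5263 0.164  0.2651] ori [-3.1416e+00  3.0000e-03 -2.9604e+00] shift mm [-36.3  -0.   -3.8] turn -0.001 w 0.0231 F [2.4 0.3 1.9] q [ 0.18  0.13 -0.14  1.3  -0.    0.  ]
```

View pics/c7.png

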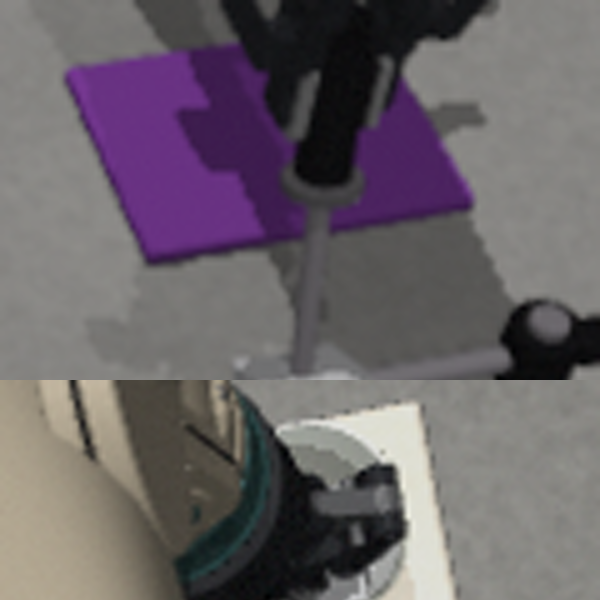

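The tip is still held in the mouth and the probe is pivoting (2.4 N). Continue the arc.

>>> apply_moves([
  [6,0,3,0,15],
  [11,0,5,0,15],
  [17,0,7,0,15],
  [22,0,9,0,15],
  [28,0,12,0,15],
  [33,0,15,0,15],
  [33,0,15,0,15],
], force=25)

```text
time_s: 9.2
tcp_pos: [0.4929, 0.1578, 0.249]
orientation: [-3.142, 0.001, -2.96]
force: [2.7, 0.3, 0.9]
width: 0.0234
```

```bash
python3 go.py .562 .1705 .269; python3 - <<'E'
from h import *
im=vision.get_image('scene')[:,:,::-1]; p=r.observe()['tcp_pos']
ux=np.array([.983,.181,0]); a=-.5*ux+np.array([0,0,.866]); g=p+[0,0,.019]
P=[g+a*.034,g-a*.047,g-a*.147,[.562,.1705,.15]]
crop('scene','a.png',312,130,130,110,5,im,proj('scene',P));print(g-a*.147,proj('scene',P))
E
```

```text
t 9.2 pos [0.4929 0.1578 0.249 ] ori [-3.1415e+00  5.0000e-04 -2.9604e+00] shift mm [-70.3   0.  -19.9] turn -0.001 w 0.0234 F [2.7 0.3 0.9] q [ 0.18  0.08 -0.23  1.26 -0.    0.  ]
[0.5654689  0.17121339 0.14089089] [[379.15014129 145.84398039]
 [380.44270876 184.16458877]
 [381.95968791 228.4771822 ]
 [382.06890072 224.56795298]]
```

View pics/a.png

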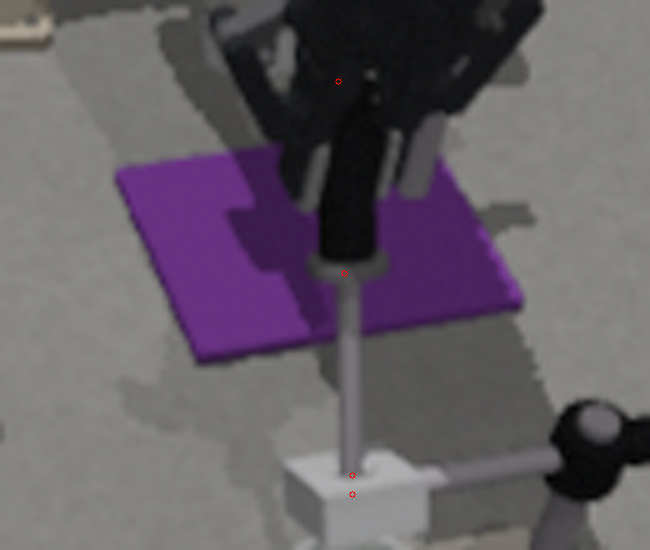

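The shaft lines up with the hole: collar seen at (348,265) in the crop against (344,272) predicted. Insert along the hole axis.

>>> apply_moves([
  [-3,0,5,0,15],
  [-6,0,10,0,15],
  [-9,0,15,0,15],
  [-12,0,20,0,15],
  [-15,0,25,0,15],
  [-18,0,30,0,15],
  [-18,0,30,0,15],
], force=30)

```text
time_s: 9.95
tcp_pos: [0.5108, 0.1611, 0.2179]
orientation: [3.141, -0.001, -2.96]
force: [1.5, -0.0, -1.6]
width: 0.0232
```

```bash
python3 go.py .5389 .1662 .1717; python3 - <<'E'
from h import *
crop('scene','s8.png',312,140,130,110,5)
E
```

```text
t 9.95 pos [0.5108 0.1611 0.2179] ori [ 3.1415e+00 -9.0000e-04 -2.9604e+00] shift mm [-28.6  -0.1  46.2] turn -0.001 w 0.0232 F [ 1.5 -0.  -1.6] q [ 0.18  0.13 -0.24  1.21  0.    0.  ]
```

View pics/s8.png

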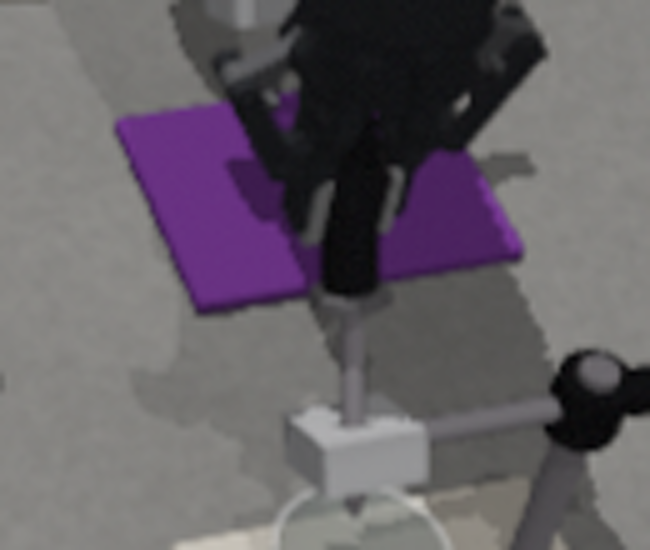

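The shaft is going through, and the tip shows below the holder at crop (354,505). Continue.

>>> apply_moves([
  [-4,0,7,0,15],
  [-8,0,13,0,15],
  [-12,0,20,0,15],
  [-16,0,27,0,15],
  [-20,0,33,0,15],
  [-24,0,40,0,15],
  [-24,0,40,0,15],
], force=40)

```text
time_s: 10.7
tcp_pos: [0.534, 0.1654, 0.1769]
orientation: [3.142, -0.003, -2.96]
force: [-0.6, -0.7, -1.0]
width: 0.0231
```

```bash
python3 go.py .5389 .1662 .1717; python3 - <<'E'
from h import *
crop('scene','s9.png',312,140,130,110,5)
E
```

```text
t 10.7 pos [0.534  0.1654 0.1769] ori [ 3.1415e+00 -2.7000e-03 -2.9604e+00] shift mm [-5.  -0.   5.2] turn -0.001 w 0.0231 F [-0.6 -0.7 -1. ] q [ 0.18  0.2  -0.25  1.13  0.    0.  ]
```

View pics/s9.png

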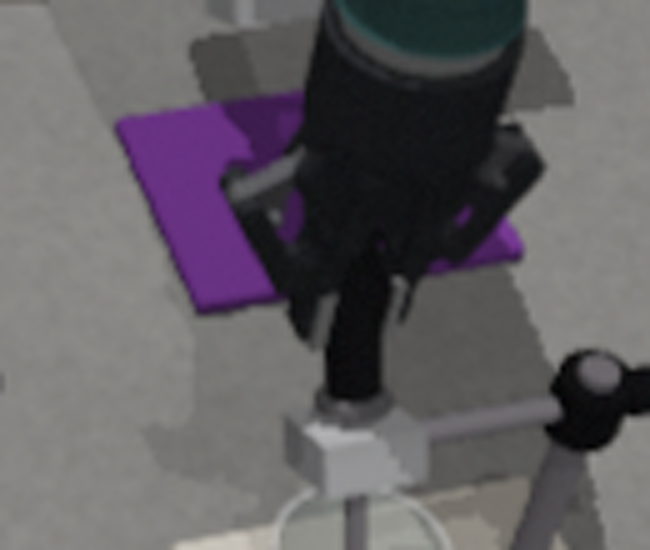

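>>> apply_moves([
  [-2,0,3,0,15],
  [-4,0,6,0,15],
  [-4,0,7,0,15],
  [-4,0,7,0,15],
], force=40)

```text
time_s: 11.15
tcp_pos: [0.5376, 0.1661, 0.1724]
orientation: [-3.142, -0.002, -2.96]
force: [-5.6, -1.1, 8.1]
width: 0.0226
```

```bash
python3 go.py .5389 .1662 .1717; python3 - <<'E'
from h import *
crop('scene','s10.png',332,170,80,80,7)
E
```

```text
t 11.15 pos [0.5376 0.1661 0.1724] ori [-3.1415e+00 -2.1000e-03 -2.9603e+00] shift mm [-1.3 -0.1  0.7] turn -0.001 w 0.0226 F [-5.6 -1.1  8.1] q [ 0.18  0.21 -0.24  1.12 -0.    0.  ]
```

View pics/s10.png

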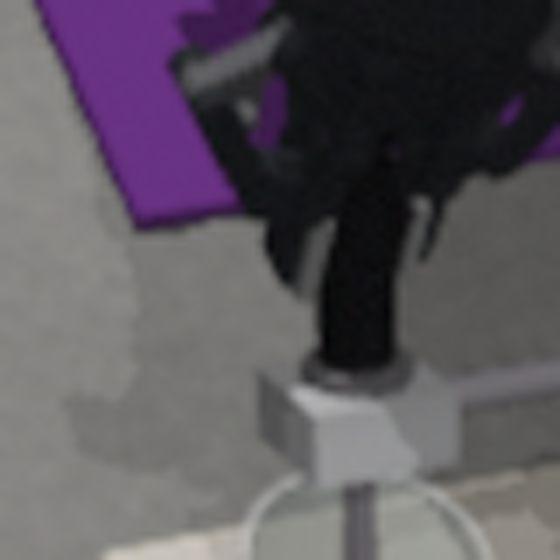

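Reaction of about 10 N along the hole axis at the predicted home position, so the collar is seated. One more firm push, then release.

>>> apply_moves([
  [-1,0,2,0,15],
  [-2,0,4,0,15],
  [-2,0,4,0,15],
], force=50)

```text
time_s: 11.5
tcp_pos: [0.5376, 0.1661, 0.1722]
orientation: [-3.141, -0.005, -2.96]
force: [-12.9, -3.6, 20.1]
width: 0.0228
```

```bash
python3 go.py .5389 .1662 .1717
```

```text
t 11.5 pos [0.5376 0.1661 0.1722] ori [-3.1411 -0.0046 -2.9601] shift mm [-1.3 -0.1  0.5] turn -0.001 w 0.0228 F [-12.9  -3.6  20.1] q [ 0.18  0.21 -0.24  1.12 -0.    0.  ]
```

>>> apply_moves([
  [0,0,0,0,15],
  [0,0,0,0,40],
  [0,0,0,0,70],
  [0,0,0,0,70],
  [0,0,0,0,70],
  [0,0,0,0,70],
])

```text
time_s: 12.1
tcp_pos: [0.5375, 0.166, 0.1718]
orientation: [-3.141, -0.005, -2.96]
force: [0.2, 0.1, -0.9]
width: 0.0698
```

>>> apply_moves([
  [0,0,-20,0,70],
  [0,0,-60,0,70],
  [0,0,-110,0,70],
  [60,0,-150,0,70],
  [110,0,-150,0,70],
  [150,0,-150,0,70],
  [150,0,-150,0,70],
  [150,0,-150,0,70],
])

```text
time_s: 12.9
tcp_pos: [0.3897, 0.1391, 0.323]
orientation: [-3.141, -0.004, -2.96]
force: [-0.5, -0.0, 0.9]
width: 0.0704
```

```bash
python3 go.py .5389 .1662 .1717; python3 - <<'E'
from h import *
im=vision.get_image('scene')[:,:,::-1]; cv2.imwrite('pics/sceneF.png',im)
crop('scene','s11.png',322,170,110,110,6,im)
im=vision.get_image('top')[:,:,::-1]; cv2.imwrite('pics/topF.png',im)
M=np.array([.562,.1705,.15]);a=np.array([-.4915,-.0905,.866])
print(proj('scene',[M+a*.081,M,M-a*.1]))
for th in('beaker','reagent','dish','mixer'):
    for n in ('top','scene'):
        for d in nets.recognise(th,n)[:1]: print(th,n,np.round(d['location'],4),round(d['confidence'],2))
E
```

```text
t 12.9 pos [0.3897 0.1391 0.323 ] ori [-3.1411 -0.0035 -2.9599] shift mm [-152.2   -0.2  150.8] turn -0.0 w 0.0704 F [-0.5 -0.   0.9] q [ 0.19 -0.14 -0.28  1.43 -0.    0.  ]
[[380.84558816 188.62955107]
 [382.06890072 224.56795298]
 [383.50691055 266.23348057]]
beaker top [0.6232 0.1713 0.0753] 0.62
beaker scene [0.599  0.1755 0.0696] 0.75
reagent top [0.7569 0.0324 0.1029] 0.73
reagent scene [0.7973 0.0263 0.0942] 0.75
dish top [0.4047 0.0097 0.0184] 0.98
dish scene [0.4126 0.0101 0.0142] 0.64
mixer scene [ 0.5443 -0.1288  0.1723] 0.63
```

View pics/s11.png

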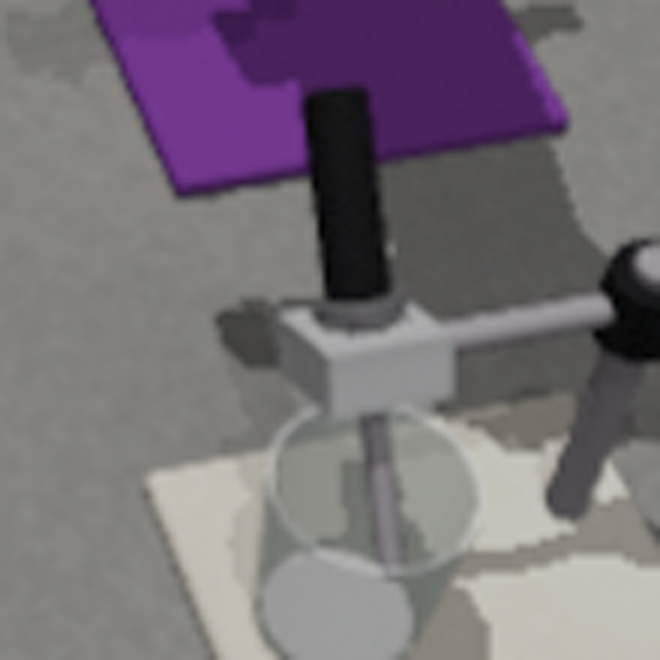

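View pics/sceneF.png

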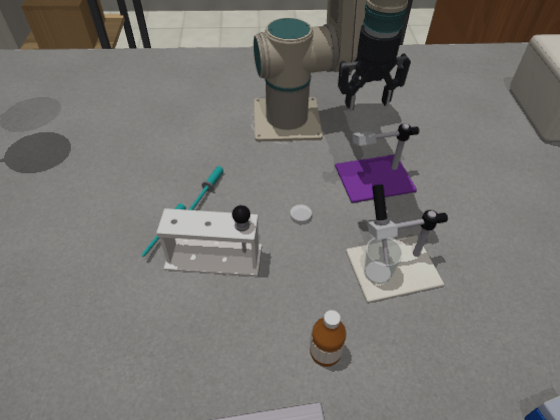

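View pics/topF.png

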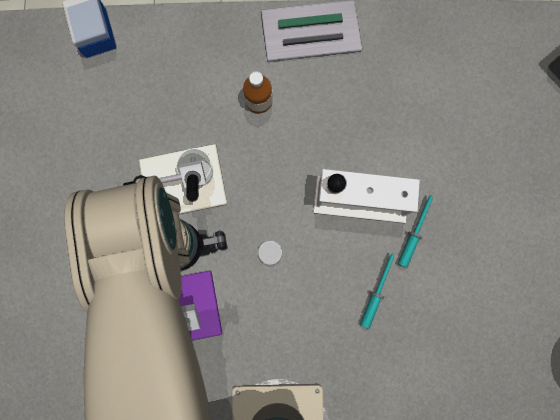

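Final views: the probe stands in the white holder, with its collar on the block at crop (352,312) and its tip inside the beaker at crop (398,560). The rack hole is empty, and the beaker, bottle, dish and mixer have not moved. The gripper is clear.

```bash
python3 -c "
from station import r
print(r.sign_off())"
```

```text
the job is handed in; nothing more can be done
None
```

The black-handled temperature probe is out of the rack and in the white stand's inclined holder, pushed fully home and released. I handed the job in at about 13 s on the robot's clock, against the 51 s limit.

**How it was done:** The moves cannot tilt the tool. I set the probe's tip in the hole's mouth, pivoted the probe about 30° in a light grip, then slid it in along the hole's axis.

**Seated:** A final push met about 24 N along the hole's axis with no further movement. The grip point was within about 1.5 mm of the position predicted for a seated probe. The last scene picture shows the collar on the block and the tip inside the beaker.

**Left in place:** In the before and after pictures the beaker, reagent bottle, dish and mixer look unmoved. The network found them within about 8 mm or better where I had an earlier reading; the bottle and dish had none. It missed the mixer in the last top picture, though the mixer is plainly visible there.

**Checks that were off or incomplete:**
- The two views first put the hole's mouth about 5 mm apart. I used a value between them, closer to the top view.
- The probe leans a little sideways within the hole's clearance.
- The turquoise look-alikes toppled in the first seconds, while the arm was far from them. They now lie on the bench, untouched by the robot.

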